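# Set the sliding tea strainer over the milk jug and clamp it

### The arm

A 6-joint arm with a two-finger parallel gripper is mounted at the origin on the work surface. World frame = base frame: x ahead of the robot, y to its left, z up, the work surface at z = 0. Lengths are in m, angles in degrees, forces in N, time in s.
With the tool pointing down it reaches from about 0.275 to 0.825 m from the base axis. Payload 4.9 kg.
Tool frame: the origin (TCP) lies on the centre line of the jaws, within the pads' length; the fingertips stand 19 mm ahead of it and the grasp point (between the pads) is the TCP (arm.nose_length is the distance from the TCP to the fingertips, in m); z points along the fingers, y is the line along which they close (so a half turn about z gives the same grasp; the last joint's range is limited). The gripper opens to 85 mm and grips with 20 to 120 N. Pads are 22 mm wide; open, the fingers measure 114 mm over their backs; the gripper's body (76 mm by 85 mm) begins 54 mm behind the grasp point. The pads swing forward as they close: fully open they stand 13 mm farther back than shut.
Start: joints at [69.087, 18.69, -11.035, 60.275, 0, 82.311], TCP at [0.126, 0.535, 0.25] pointing down, gripper open.
Joint ranges: [-152.03, 152.03], [-55.5, 102.48], [-74.3, 77.21], [-110.64, 120.58], [-84.22, 78.4], [-180, 180]. Speed limits (degrees/s): [147.25, 147.25, 180, 180, 180, 180].

### API

Orientations are given as a 3x3 rotation matrix whose columns are the frame's x, y, z axes.
In Python, from workcell import arm gives the robot as it stands. The module is installed in compiled form; this text tells all that it offers.
- The arm moves only by the tool step_arm, never from a script. Its argument "series" is a list of rows, each a list of 3 entries, a list of its own where there are three numbers: the shift along the tool's x, y, z in cm, then the turn about the tool's z in degrees, then the opening, from 0 (shut) to 1 (fully open). A call has exactly 8 rows; each row shifts and turns the commanded pose from where the row before left it, along the tool's axes as they then stand; what a row does not reach is not made up. A row lasts 1/8 s, in which the tool goes at most 62.5 mm and 10.7 degrees, less where a joint would pass 70% of its speed; a pose out of reach is approached as far as the arm can. A call with a gripper value outside its range is refused whole. The fingers move at their own pace and stop on an object; "force" is the grip in N (left out, the last holds). Time passes only in rows, so rows that do not move let the fingers close, or fill a call up. It gives the time, the measured TCP pose, the force, the opening and the grip force at its end, in the units of the state.
- arm.state(): the state, without advancing time (a new reading comes with each control period).
- arm.get_image(name): name is "scene" or "top" or "wrist"; returns a dict with "color" (480x640x3 uint8, red, green, blue), "vfov" (degrees; the focal length in pixels is half the picture's height over the tangent of half this angle, whatever the lens; pixels are square), "cx", "cy" (the principal point, pixels), "distortion" ([k1, k2, p1, p2, k3] as OpenCV has them; the pictures are not rectified), "R" (3x3) and "t" (3): a world point X has camera coordinates R X + t; the wrist camera has in their place "mount" (4x4, takes a point from camera to tool coordinates, whose origin is the TCP and whose axes are the flange's). Camera axes: x right, y down, z forward; pixel columns grow to the right and rows downward; lengths in m; the calibration is good to about 2 mm. A picture is of the moment at which its call begins: read the wrist's pose just before it. There is no depth.
- arm.close_job(): hands the job in; it is judged then, once.
The state is a dict: "t": time; "joints": joint angles; "joint_velocities": joint speeds; "effort": joint torques, N m; "tool_pos": TCP position; "tcp_rot": TCP orientation; "contact_force": force on the tool from outside, world axes, zero at the start; "torque": the same for the moment, N m; "opening": finger opening in m; "grip_force": force on a finger pad.
Only numpy, scipy, OpenCV 4.12 (cv2) and the standard library are available. Lean on these libraries where they do the work, as an engineer would, in place of code of your own. Each camera call takes 0.05 s, during which the arm holds its last target. There are 200 camera calls.

### The job

Get the strainer stand ready for pouring tea into the glass milk jug: swing the clamp knob's handle out all the way until it is fully loose, slide the carriage along its rail until the strainer is centred over the jug's mouth, then, with the strainer still there, swing the handle back until it is fully tight, in line with the rail. Leave the jug where it stands, and do not disturb the cups, tumbler, jar or tray.

Things in the scene. Friction and masses are not known exactly. Their poses are not given: they have to be found in the camera images.
- stand: Fixed strainer stand. Origin on the table below the middle of the rail; y axis along the rail, -x side (towards the robot) carries the strainer, z up. Steel rail 20 x 20 mm, 530 mm long along y, top face at height 135 mm, on posts (24 x 20 mm, 135 mm high) at y = -262 and +262 mm with wooden feet 130 x 50 x 10 mm.
- carriage (a joint): Slide of the black carriage along the rail, m: 0 mid-rail, positive to the stand's +y, stops at +-0.2. Block 44 mm across x 60 mm along x 45 mm high (height 105 to 150 mm); a level steel arm, 14 x 14 mm (height 123 to 137 mm), reaches from 22 to 92 mm out in the stand's -x to the strainer. Loose, it slides with about 2.5 N; push it sideways at the arm or block.
- strainer_arm (a point): Point on top of the strainer's arm, 58 mm in -x of the rail's centre line, height 137 mm. The open length of arm between block and bowl is 50 mm, nothing but vessels below it.
- strainer (a point): Centre of the strainer's rim: a round steel bowl, 76 mm across at the rim (height 137 mm), tapering to 28 mm at its bottom (height 99 mm); 130 mm in -x of the rail's centre line. It clears every vessel below it.
- clamp (a joint): Turn of the clamp knob on top of the carriage, rad: 0 = fully tight, handle in line with the rail, pointing to the stand's -y; grows anticlockwise seen from above to 1.3 = fully loose, handle pointing nearly to the stand's +x (away from the robot). Stays where it is left. Takes about 0.06 to 0.12 N m.
- clamp_hub (a point): On the knob's axis, at mid-height of its handle, height 166 mm. The round hub is 28 mm across, height 156 to 176 mm; block top at 150 mm below it.
- clamp_tip (a point): End of the knob's handle, 72 mm from the axis, height 166 mm. The black handle is a bar 12 mm wide and 14 mm high (height 159 to 173 mm) with a round end 20 mm across; it can be pushed from the side or pinched from above.
- milk_jug: Loose glass milk jug, about 80 mm across and 85 mm high; origin at the centre of its underside, handle on its own -x side out to 73 mm from the axis, small spout on +x. It stands under the strainer's path, towards one end of the rail; the steel tumbler stands towards the other end.
- jug_mouth (a point): Centre of the jug's mouth (inside 68 mm across), height 85 mm.
- tumbler: Loose steel tumbler, 76 mm across, 88 mm high, no handle; origin at the centre of its underside. Bystander.
- cup1: Tiny loose steel cup, 50 mm across, 45 mm high, standing near the middle under the strainer's path; origin at the centre of its underside. Bystander.
- cup2: Tiny loose steel cup like cup1, on the far side of the rail. Bystander.
- cup3: Tiny loose steel cup like cup1, on the far side of the rail. Bystander.
- cup4: Tiny loose steel cup like cup1, standing in the wooden tray. Bystander.
- tray: Loose wooden tray 260 x 200 x 30 mm, to the robot's left; origin at the centre of its underside. Bystander.
- jar: Loose brown plastic jar with screw-top lid, 84 mm across, 120 mm high, to the robot's right; origin at the centre of its underside. Bystander.
There are look-alikes about, which are no part of the job. Leave any blue or purple look-alike of the milk_jug alone.

How it is judged (in metres and radians):
On the way, in this order (a step that is already met when the one before it is completed fails the run):
1. the clamp is swung loose (beyond 1.0 rad) (value of joint clamp above 1 rad), for 0.1 s.
2. with the clamp loose, the strainer is slid over the jug (centres within 12 mm, seen from above) (horizontal distance between strainer and jug_mouth below 0.012 m and value of joint clamp above 0.7 rad), for 0.2 s.
At the end, for the whole second after the job is handed in: The clamp knob is tight (within 0.15 rad of its tight stop), the strainer stands still with its centre within 12 mm of the centre of the jug's mouth seen from above, and the jug stands upright within 15 mm of where it was (value of joint clamp below 0.15 rad and horizontal distance between strainer and jug_mouth below 0.012 m and velocity of joint carriage between -0.01 and 0.01 m/s and angle between milk_jug's own z axis and vertical below 0.1 rad and distance of milk_jug from where it was at the start of the episode below 0.015 m); the robot touches nothing.
It fails at once if the milk jug is shoved more than 15 mm or tipped (distance of milk_jug from where it was at the start of the episode above 0.015 m or angle between milk_jug's own z axis and vertical above 0.2 rad).
It fails at once if a cup, the tumbler, the jar or the tray is shoved more than 20 mm (distance of any of tumbler, cup1, cup2, cup3, cup4, tray, jar from where it was at the start of the episode above 0.02 m).
It also fails if it takes over 58 s, if anything falls off the work surface, if the arm or the gripper's body presses on something with over 40 N, if the wrist force passes 120 N, or if a joint passes its speed limit or range.

## Working session

There is one attempt and no reset: what is moved stays moved. The work goes in short steps, Python scripts to look and compute and a tool call to move; the robot and the scene stay as the last step left them, time stands still between calls to the robot, and variables do not carry over. Pictures are saved under pics/ and viewed, at most 10 in all, crops included, and the job is handed in when it is done.

Besides the shell and the picture viewer there is one more tool, called after "Call:" as name([rows], argument=value, ...), one row to a line, values as JSON. step_arm: Moves the arm, as the interface text tells. Its arguments: {"type":"object","properties":{"series":{"type":"array"},"force":{"type":"number"}},"required":["series"]}

```bash
mkdir -p pics
python3 - <<'E'
from workcell import arm
import cv2,numpy as np,pickle
s=arm.state();print(s['t'],s['tool_pos'],s['tcp_rot'],arm.nose_length)
for n in ['scene','top']:
    d=arm.get_image(n);pickle.dump(d,open(n+'0.pkl','wb'))
    cv2.imwrite(f'pics/{n}0.png',d['color'][:,:,::-1])
    print(n,d['vfov'],d['cx'],d['cy'],d['distortion'],d['R'],d['t'])
E
```

```text
0.0 [0.12560779 0.53489377 0.24948234] [[-9.73479981e-01  2.28771316e-01 -6.41495545e-04]
 [ 2.28772077e-01  9.73478645e-01 -1.63255872e-03]
 [ 2.50999609e-04 -1.73601950e-03 -9.99998462e-01]] 0.019
scene 52.52694226282349 317.01373398047275 246.60816085859673 [0.0318485 0.        0.        0.        0.       ] [[-0.78113171  0.62436376 -0.00177508]
 [ 0.53586642  0.66894956 -0.5151249 ]
 [-0.32043788 -0.4033316  -0.85711328]] [ 0.35736281 -0.2116796   1.38464649]
top 42.16571919992923 334.0998345234279 228.4045442934376 [-0.05205872  0.          0.          0.          0.        ] [[ 0.01273519 -0.99987126  0.00976074]
 [-0.9897135  -0.0139957  -0.14237733]
 [ 0.14249561 -0.00784713 -0.98976433]] [0.00940775 0.48907416 1.46708668]
```

View pics/top0.png

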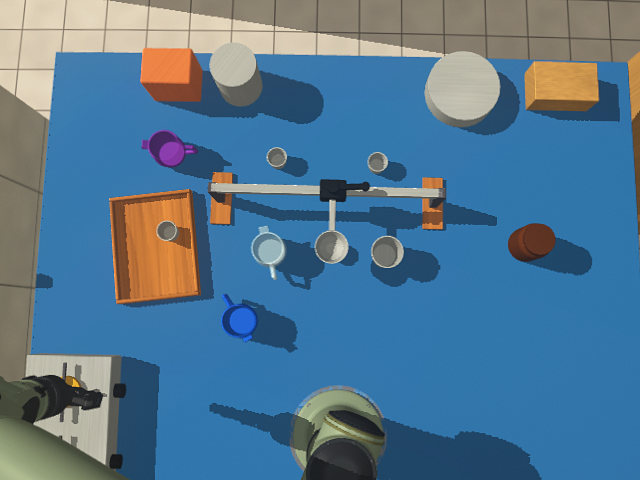

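View pics/scene0.png

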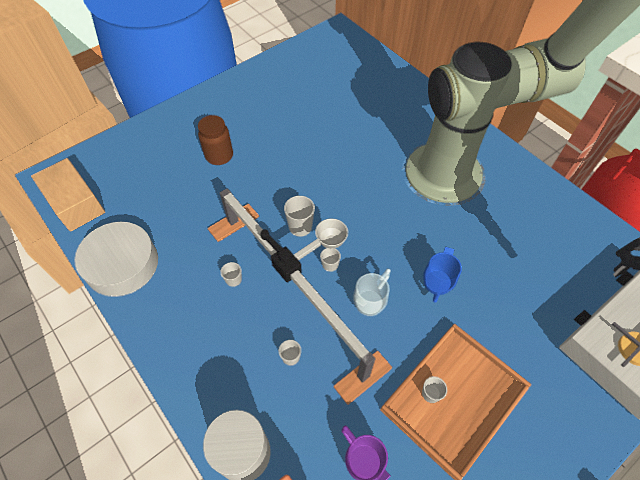

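The top view shows the stand with its handle tip at about (366,187), the strainer at (332,246), and the glass jug at (268,247). The tumbler is at (387,251). The scene view shows the jug at (371,293) with its handle towards the robot. Next I'll look closer at the top view.

```bash
cat > h.py <<'E'
import numpy as np,cv2
def K(d):
    f=240/np.tan(np.radians(d['vfov']/2));return np.array([[f,0,d['cx']],[0,f,d['cy']],[0,0,1.]])
def ray(d,px):
    n=cv2.undistortPoints(np.array(px,float).reshape(-1,1,2),K(d),np.array(d['distortion'])).reshape(-1,2)
    R=np.array(d['R']);t=np.array(d['t']);return -R.T@t,np.c_[n,np.ones(len(n))]@R
def onz(d,px,z):
    c,v=ray(d,px);return c+v*((z-c[2])/v[:,2:])
def proj(d,X):
    return cv2.projectPoints(np.array(X,float).reshape(-1,3),cv2.Rodrigues(np.array(d['R']))[0],np.array(d['t']),K(d),np.array(d['distortion']))[0].reshape(-1,2)
E
python3 - <<'E'
from h import *
import pickle
d=pickle.load(open('top0.pkl','rb'));im=d['color'][:,:,::-1]
cv2.imwrite('pics/topc.png',cv2.resize(im[150:290,205:405],None,fx=4,fy=4,interpolation=cv2.INTER_CUBIC))
d=pickle.load(open('scene0.pkl','rb'));im=d['color'][:,:,::-1]
cv2.imwrite('pics/scenec.png',cv2.resize(im[185:335,225:425],None,fx=4,fy=4,interpolation=cv2.INTER_CUBIC))
E
```

```text
(no output)
```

View pics/topc.png

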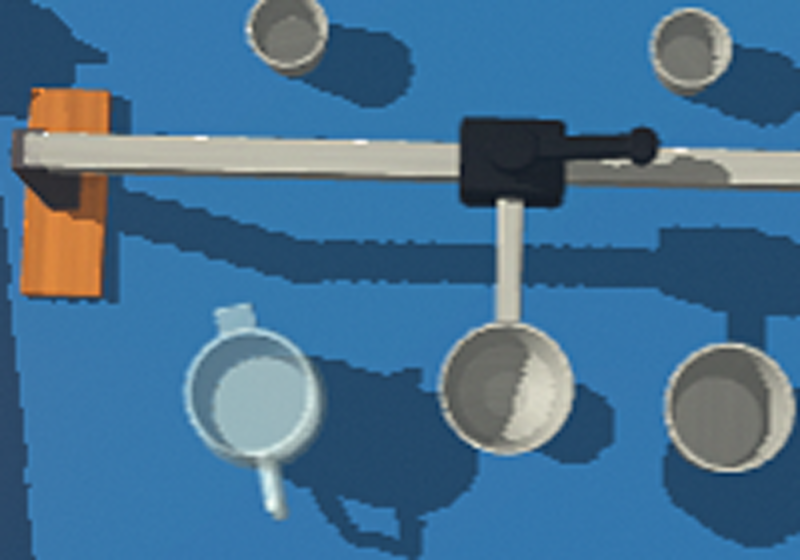

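View pics/scenec.png

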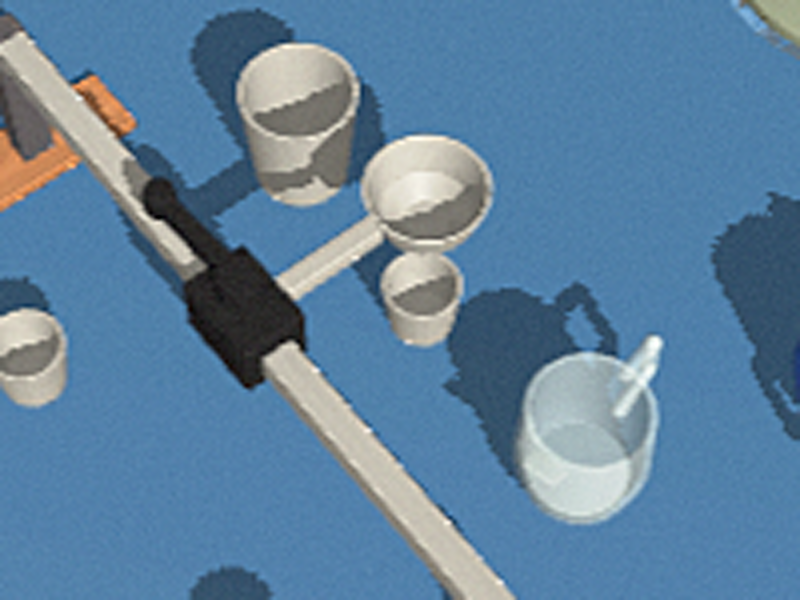

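The crops show the jug rim centre at (254,394) in the top crop and (589,420) in the scene crop. The strainer rim is at (507,388) and (427,193), and the handle ball is at (641,145) and (158,197).

Run:
```python
from h import *
import pickle
np.set_printoptions(precision=4,suppress=True)
T=pickle.load(open('top0.pkl','rb'));S=pickle.load(open('scene0.pkl','rb'))
def ft(p):return (np.array(p)+.5)/4-.5+[205,150]
def fs(p):return (np.array(p)+.5)/4-.5+[225,185]
for n,a,b,z in [('jug',(254,394),(589,420),.085),('str',(507,388),(427,193),.137),('ball',(641,145),(158,197),.166),('hub',(513,146),None,.176),('tumb',(730,407),(299,93),.088),('armnear',(509,200),(290,285),.137),('railL',(25,150),None,.135),('railR',(780,167),None,.135),('rail455',(455,160),None,.135),('cup2',(288,28),None,.045),('cup3',(691,48),None,.045)]:
    print(n,onz(T,ft([a]),z)[0],onz(S,fs([b]),z)[0] if b else '')
# rail top mask fit across full
d=T;hsv=cv2.cvtColor(d['color'],cv2.COLOR_RGB2HSV)
m=(hsv[:,:,1]<50)&(hsv[:,:,2]>140)
pts=[]
for x in list(range(225,315))+list(range(390,430)):
    ys=np.where(m[175:205,x])[0]+175
    if len(ys)>3: pts.append((x,ys.mean()))
P=onz(T,pts,.135);k=np.polyfit(P[:,1],P[:,0],1);print('rail x=a*y+b',k,len(pts),(P[:,0]-np.polyval(k,P[:,1])).std(),'yaw',np.degrees(-np.arctan(k[0])))
```

```text
jug [0.4333 0.1688 0.085 ] [0.4389 0.1757 0.085 ]
str [0.4329 0.0224 0.137 ] [0.4356 0.0258 0.137 ]
ball [ 0.5666 -0.0502  0.166 ] [ 0.5663 -0.0517  0.166 ]
hub [0.5628 0.021  0.176 ] 
tumb [ 0.4292 -0.1072  0.088 ] [ 0.43   -0.1047  0.088 ]
armnear [0.5399 0.0227 0.137 ] [0.5341 0.0251 0.137 ]
railL [0.5653 0.298  0.135 ] 
railR [ 0.5617 -0.1311  0.135 ] 
rail455 [0.563  0.0536 0.135 ] 
cup2 [0.6622 0.1584 0.045 ] 
cup3 [ 0.6534 -0.0873  0.045 ] 
rail x=a*y+b [0.0106 0.5628] 130 0.0004413894796783715 yaw -0.6097721917785611
```

Call:
step_arm([
  [[-3.5, -2.8, 0], 0, 0.35],
  [[-3.5, -2.8, 0], 0, 0.35],
  [[-3.5, -2.8, 0], 0, 0.35],
  [[-3.5, -2.8, 0], 0, 0.35],
  [[-3.5, -2.8, 0], 0, 0.35],
  [[-3.5, -2.8, 0], 0, 0.35],
  [[-3.5, -2.8, 0], 0, 0.35],
  [[-3.5, -2.8, 0], 0, 0.35],
])

```text
t: 1.1
tool_pos: [0.3477, 0.252, 0.2501]
tcp_rot: [[-0.974, 0.229, -0.0], [0.229, 0.974, -0.0], [0.0, -0.0, -1.0]]
contact_force: [0.9, 0.5, -0.8]
opening: 0.03
grip_force: 0.0
```

Call:
step_arm([
  [[-3.5, -2.8, 0], 0, 0.35],
  [[-3.5, -2.8, 0], 0, 0.35],
  [[-3.5, -2.8, 0], 0, 0.35],
  [[-3.5, -2.8, 0], 0, 0.35],
  [[-3.5, -2.8, 0], 0, 0.35],
  [[-3.5, -2.8, 0], 0, 0.35],
  [[-3.5, -2.8, 0], 0, 0.35],
  [[-3.5, -2.8, 0], 0, 0.35],
])

```text
t: 2.1
tool_pos: [0.569, -0.03, 0.2498]
tcp_rot: [[-0.973, 0.229, -0.001], [0.229, 0.973, 0.0], [0.001, 0.0, -1.0]]
contact_force: [0.5, -0.3, -0.1]
opening: 0.0301
grip_force: 0.0
```

Call:
step_arm([
  [[0, 0, 0], 10, 0.35],
  [[0, 0, 0], 10, 0.35],
  [[0, 0, 0], 10, 0.35],
  [[0, 0, 0], 10, 0.35],
  [[0, 0, 0], 10, 0.35],
  [[0, 0, 0], 10, 0.35],
  [[0, 0, 0], 10, 0.35],
  [[0, 0, 0], 5, 0.35],
])

```text
t: 3.1
tool_pos: [0.5681, -0.0287, 0.2498]
tcp_rot: [[-0.028, 1.0, -0.001], [1.0, 0.028, 0.0], [0.0, -0.001, -1.0]]
contact_force: [0.5, 0.8, -0.3]
opening: 0.0301
grip_force: 0.0
```

```bash
cat >> h.py <<'E'
def wrist():
    from workcell import arm
    s=arm.state();d=arm.get_image('wrist');M=np.array(d['mount']);Rt=np.array(s['tcp_rot']);p=np.array(s['tool_pos'])
    Rw=Rt@M[:3,:3];c=Rt@M[:3,3]+p
    d['R']=Rw.T;d['t']=-Rw.T@c;return d
E
python3 - <<'E'
from h import *
import pickle
d=wrist();pickle.dump(d,open('w1.pkl','wb'));cv2.imwrite('pics/w1.png',d['color'][:,:,::-1])
for n,X in dict(hub=(.563,.0215,.176),ball=(.5665,-.05,.173),strainer=(.433,.0225,.137),jug=(.434,.17,.085)).items(): print(n,proj(d,X))
E
```

```text
hub [[318.13315911 183.13991204]]
ball [[320.99297071 287.71451322]]
strainer [[139.02564802 168.40792127]]
jug [[154.23112368 -35.77686308]]
```

View pics/w1.png

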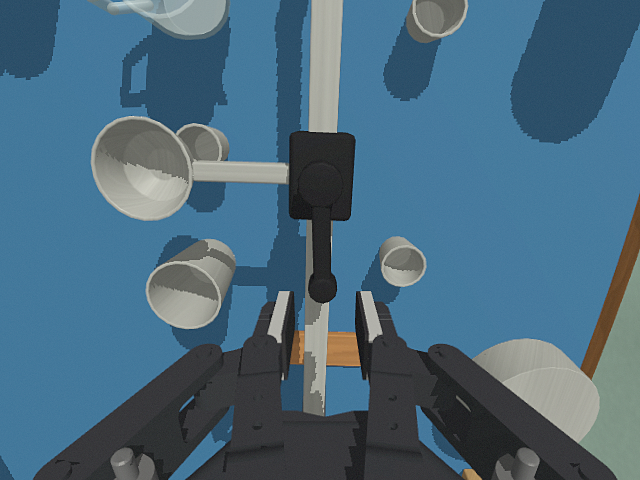

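The hub is at (320,184) and the handle ball at (322,287), both within 4 px of the prediction. I'll lower the open jaws over the handle as a loose cage.

Call:
step_arm([
  [[-0.5, -0.2, 1], 0, 0.35],
  [[0, 0, 1], 0, 0.35],
  [[0, 0, 1], 0, 0.35],
  [[0, 0, 1], 0, 0.35],
  [[0, 0, 1], 0, 0.35],
  [[0, 0, 1.1], 0, 0.35],
  [[0, 0, 1], 0, 0.35],
  [[0, 0, 1], 0, 0.3],
])

```text
t: 4.15
tool_pos: [0.5667, -0.0338, 0.1686]
tcp_rot: [[-0.031, 1.0, 0.0], [1.0, 0.031, -0.0], [-0.0, 0.0, -1.0]]
contact_force: [0.1, 0.6, 0.3]
opening: 0.0261
grip_force: 0.0
```

Run:
```python
import numpy as np
# arc for the cage centre: r=55mm from the hub, tool yaw follows handle. tool x=-handle dir, tool y=motion dir
r=5.5;n=8;a=np.radians(10)
# per row turn -10deg: chord in tool axes at row's start / middle
print('start axes',[-r*(np.cos(a)-1),r*np.sin(a)],'end axes',[r*(1-np.cos(a))*-1,r*np.sin(a)])
```

```text
start axes [np.float64(0.08355735843285589), np.float64(0.9550649771681168)] end axes [np.float64(-0.08355735843285589), np.float64(0.9550649771681168)]
```

Call:
step_arm([
  [[0, 0.5, 0], 0, 0.3],
  [[0, 0.48, 0], -5, 0.3],
  [[0, 0.48, 0], -5, 0.3],
  [[0, 0.48, 0], -5, 0.3],
  [[0, 0.48, 0], -5, 0.3],
  [[0, 0.48, 0], -5, 0.3],
  [[0, 0.48, 0], -5, 0.3],
  [[0, 0, 0], 0, 0.3],
])

```text
t: 5.15
tool_pos: [0.5999, -0.0266, 0.1695]
tcp_rot: [[-0.526, 0.85, 0.001], [0.85, 0.526, -0.0], [-0.001, 0.001, -1.0]]
contact_force: [0.7, -0.6, -0.8]
opening: 0.0258
grip_force: 0.0
```

```bash
cat > c.py <<'E'
from h import *
from workcell import arm
s=arm.state();p=np.array(s['tool_pos'])[:2];R=np.array(s['tcp_rot'])
import sys
hub=np.array([float(sys.argv[1]),float(sys.argv[2])])
v=p-hub;print('r',np.hypot(*v),'theta deg',np.degrees(np.arctan2(v[0],-v[1])),'tool theta',np.degrees(np.arctan2(-R[0,0],R[1,0])),s['contact_force'],s['t'])
E
python3 c.py .563 .0215
```

```text
r 0.06060049944359151 theta deg 37.489922274528105 tool theta 31.738794804787673 [ 0.73382943 -0.61359143 -0.77023096] 5.15
```

Call:
step_arm([
  [[0.13, 0.55, 0], -5.4, 0.3],
  [[0.13, 0.55, 0], -5.4, 0.3],
  [[0.13, 0.55, 0], -5.4, 0.3],
  [[0.13, 0.55, 0], -5.4, 0.3],
  [[0.13, 0.55, 0], -5.4, 0.3],
  [[0.13, 0.55, 0], -5.4, 0.3],
  [[0.13, 0.55, 0], -5.4, 0.3],
  [[0.1, 0.45, 0], -5.4, 0.3],
])

```text
t: 6.15
tool_pos: [0.6186, 0.0114, 0.1695]
tcp_rot: [[-0.966, 0.258, 0.0], [0.258, 0.966, -0.002], [-0.0, -0.002, -1.0]]
contact_force: [-3.4, -2.4, -0.1]
opening: 0.0256
grip_force: 2.1
```

```bash
python3 c.py .563 .0215
python3 - <<'E'
from h import *
import pickle
d=wrist();pickle.dump(d,open('w2.pkl','wb'));cv2.imwrite('pics/w2.png',d['color'][:,:,::-1])
E
```

```text
r 0.05652292814692407 theta deg 79.72500347578398 tool theta 75.03445749167528 [-3.4264234  -2.35221575 -0.11215152] 6.15
```

View pics/w2.png

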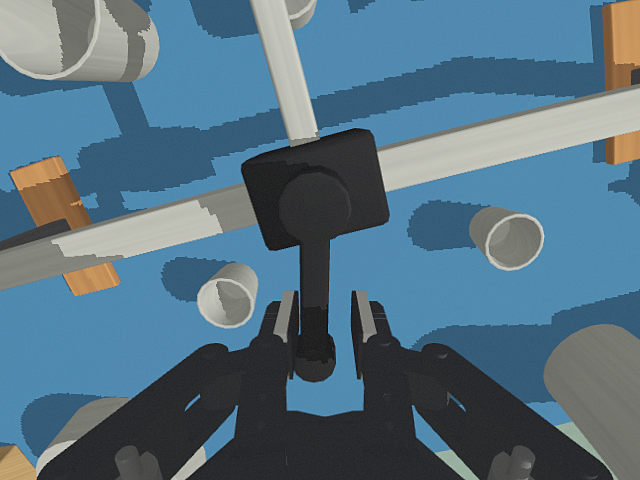

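The handle at (315,300) lies in line with the jaws at the loose stop, and the trailing pad is touching it. Next I'll push the handle, and with it the carriage, along the rail.

Call:
step_arm([
  [[0.16, 0.63, 0], 0, 0.3],
  [[0.32, 1.26, 0], 0, 0.3],
  [[0.32, 1.26, 0], 0, 0.3],
  [[0.32, 1.26, 0], 0, 0.3],
  [[0.32, 1.26, 0], 0, 0.3],
  [[0.32, 1.26, 0], 0, 0.3],
  [[0.32, 1.26, 0], 0, 0.3],
  [[0.16, 0.63, 0], 0, 0.3],
])

```text
t: 7.2
tool_pos: [0.6194, 0.1042, 0.1692]
tcp_rot: [[-0.966, 0.258, -0.001], [0.258, 0.966, 0.0], [0.001, 0.0, -1.0]]
contact_force: [-2.8, -2.4, 3.2]
opening: 0.0256
grip_force: 2.3
```

Call:
step_arm([
  [[0.2, 0.77, 0], 0, 0.3],
  [[0.2, 0.77, 0], 0, 0.3],
  [[0.2, 0.77, 0], 0, 0.3],
  [[0.1, 0.39, 0], 0, 0.3],
  [[0.07, 0.29, 0], 0, 0.3],
  [[0, 0, 0], 0, 0.3],
  [[0, 0, 0], 0, 0.3],
  [[0, 0, 0], 0, 0.3],
])

```text
t: 8.2
tool_pos: [0.62, 0.134, 0.1691]
tcp_rot: [[-0.966, 0.259, -0.0], [0.259, 0.966, 0.001], [0.0, 0.001, -1.0]]
contact_force: [-3.4, 0.3, 2.1]
opening: 0.0255
grip_force: 1.6
```

Run:
```python
from h import *
from workcell import arm
import pickle
d=arm.get_image('top');pickle.dump(d,open('top1.pkl','wb'));im=d['color'][:,:,::-1]
a=cv2.resize(im[165:275,215:315],None,fx=5,fy=5,interpolation=cv2.INTER_CUBIC)
d=arm.get_image('scene');pickle.dump(d,open('scene1.pkl','wb'));im=d['color'][:,:,::-1]
b=cv2.resize(im[220:330,310:410],None,fx=5,fy=5,interpolation=cv2.INTER_CUBIC)
cv2.imwrite('pics/c1.png',np.hstack([a[:,:400],b[:,:400]]))
```

```text
(no output)
```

View pics/c1.png

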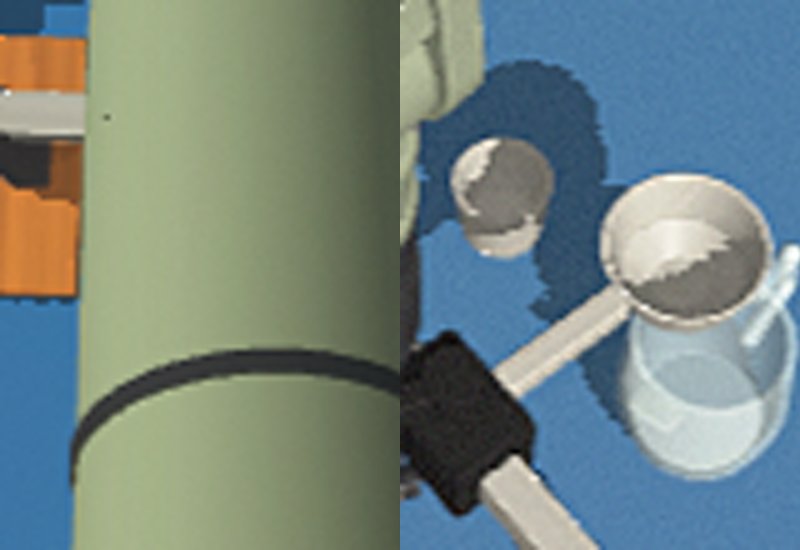

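Run:
```python
from h import *
import pickle
S=pickle.load(open('scene1.pkl','rb'))
f=lambda p,s,o:(np.array([p])+.5)/s-.5+o
a=onz(S,f((427,194),4,[225,185]),.137)[0];b=onz(S,f((285,249.5),5,[310,220]),.137)[0]
print(a,b,b-a)
```

```text
[0.43603789 0.02636121 0.137     ] [0.43598781 0.14778669 0.137     ] [-5.00780207e-05  1.21425479e-01  1.11022302e-16]
```

Call:
step_arm([
  [[0.1, 0.4, 0], 0, 0.3],
  [[0.15, 0.6, 0], 0, 0.3],
  [[0.15, 0.6, 0], 0, 0.3],
  [[0.12, 0.5, 0], 0, 0.3],
  [[0.06, 0.25, 0], 0, 0.3],
  [[0.03, 0.1, 0], 0, 0.3],
  [[0, 0, 0], 0, 0.3],
  [[0, 0, 0], 0, 0.3],
])

```text
t: 9.3
tool_pos: [0.6203, 0.1594, 0.1692]
tcp_rot: [[-0.966, 0.259, -0.0], [0.259, 0.966, 0.001], [0.001, 0.001, -1.0]]
contact_force: [-4.9, -0.4, -0.5]
opening: 0.0253
grip_force: 2.1
```

Call:
step_arm([
  [[0, -0.5, 0], 0, 0.35],
  [[0, 0, -2], 0, 0.35],
  [[0, 0, -3], 0, 0.35],
  [[0, 0, -5], 0, 0.35],
  [[0, 0, -5], 0, 0.35],
  [[3, 0, -3], 0, 0.35],
  [[3, 0, 0], 0, 0.35],
  [[0, 0, 0], 0, 0.35],
])

```text
t: 10.3
tool_pos: [0.5612, 0.1705, 0.3512]
tcp_rot: [[-0.966, 0.258, 0.004], [0.258, 0.966, 0.001], [-0.004, 0.002, -1.0]]
contact_force: [0.2, 0.4, 0.8]
opening: 0.0299
grip_force: 0.0
```

Run:
```python
from h import *
import pickle
d=wrist();pickle.dump(d,open('w3.pkl','wb'));cv2.imwrite('pics/w3.png',d['color'][:,:,::-1])
for n,X in dict(hub=(.5645,.169,.176),strainer=(.433,.17,.137),jug=(.434,.17,.085)).items(): print(n,proj(d,X))
```

```text
hub [[324.37619907 221.82112014]]
strainer [[289.32940504  79.84712282]]
jug [[294.33109098  86.64635861]]
```

View pics/w3.png

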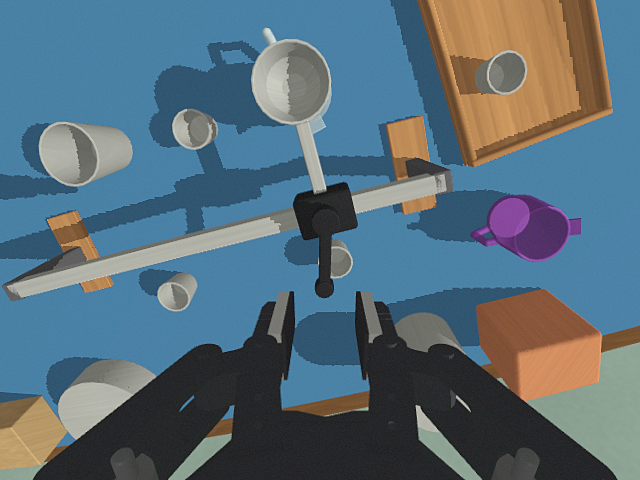

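The strainer is at (291,82), hiding the jug mouth, with the jug's handle at (268,35) and spout at (318,127) on either side. That puts the strainer over the jug. Next I'll compute the numbers.

Run:
```python
from h import *
import pickle
np.set_printoptions(precision=4,suppress=True)
d=pickle.load(open('w3.pkl','rb'))
print('strainer',onz(d,[(291,82)],.137)[0]);h=onz(d,[(325.5,222)],.176)[0];b=onz(d,[(324,288)],.173)[0]
print(h,b,'theta',np.arctan2(b[0]-h[0],h[1]-b[1])+.0106)
w=pickle.load(open('w1.pkl','rb'));print('str before w1',onz(w,[(141,168)],.137)[0])
# jug rim fit in top0
T=pickle.load(open('top0.pkl','rb'));g=cv2.cvtColor(T['color'],cv2.COLOR_RGB2HSV)
for n,(x0,y0,x1,y1),z,smax in [('jug',(245,222,292,282),.085,110),('str',(310,228,355,268),.137,60)]:
    m=((g[:,:,1]<smax)&(g[:,:,2]>85)).astype(np.uint8)[y0:y1,x0:x1]
    m=cv2.morphologyEx(cv2.morphologyEx(m,cv2.MORPH_CLOSE,np.ones((7,7))),cv2.MORPH_OPEN,cv2.getStructuringElement(cv2.MORPH_ELLIPSE,(15,15)))
    c=max(cv2.findContours(m,0,2)[0],key=cv2.contourArea);e=cv2.fitEllipse(c);p=np.array(e[0])+[x0,y0]
    print(n,p,e[1],onz(T,[p],z)[0])
```

```text
strainer [0.4352 0.171  0.137 ]
[0.5649 0.17   0.176 ] [0.6334 0.1503 0.173 ] theta 1.3014241867535716
str before w1 [0.4345 0.0228 0.137 ]
jug [268.2504 248.9814] (33.001182556152344, 36.14246368408203) [0.4313 0.1685 0.085 ]
str [331.1298 246.3113] (32.559322357177734, 33.18101119995117) [0.4336 0.0229 0.137 ]
```

Call:
step_arm([
  [[-3.2, -0.1, 1], 0, 0.35],
  [[-3.2, -0.1, 2], 0, 0.35],
  [[0, 0, 3.5], 0, 0.35],
  [[0, 0, 3.5], 0, 0.35],
  [[0, 0, 3.5], 0, 0.35],
  [[0, 0, 2.7], 0, 0.35],
  [[0, 0, 2], 0, 0.35],
  [[0, 0, 0], 0, 0.3],
])

```text
t: 11.35
tool_pos: [0.6224, 0.1508, 0.165]
tcp_rot: [[-0.966, 0.26, -0.003], [0.26, 0.966, -0.0], [0.003, -0.001, -1.0]]
contact_force: [0.1, 0.5, 0.6]
opening: 0.0256
grip_force: 0.0
```

```bash
python3 c.py .5645 .169
```

```text
r 0.06069845154090657 theta deg 72.56892578748591 tool theta 74.9458192755457 [0.05963326 0.54735371 0.57798343] 11.35
```

Call:
step_arm([
  [[0, -0.4, 0], 0, 0.3],
  [[0.05, -0.5, 0], 4.5, 0.3],
  [[0.05, -0.5, 0], 4.5, 0.3],
  [[0.05, -0.5, 0], 4.5, 0.3],
  [[0.05, -0.5, 0], 4.5, 0.3],
  [[0.05, -0.5, 0], 4.5, 0.3],
  [[0.05, -0.5, 0], 4.5, 0.3],
  [[0.05, -0.5, 0], 4.5, 0.3],
])

```text
t: 12.35
tool_pos: [0.6032, 0.1186, 0.169]
tcp_rot: [[-0.686, 0.727, 0.003], [0.727, 0.686, 0.001], [-0.002, 0.003, -1.0]]
contact_force: [-0.1, 0.7, 0.4]
opening: 0.0257
grip_force: 0.4
```

```bash
python3 c.py .5645 .169
```

```text
r 0.06357444812269535 theta deg 37.53589999906781 tool theta 43.325991496166516 [-0.10846392  0.7187158   0.42432089] 12.35
```

Call:
step_arm([
  [[0.1, -0.55, 0], 5.4, 0.3],
  [[0.1, -0.55, 0], 5.4, 0.3],
  [[0.1, -0.55, 0], 5.4, 0.3],
  [[0.1, -0.55, 0], 5.4, 0.3],
  [[0.1, -0.55, 0], 5.4, 0.3],
  [[0.1, -0.55, 0], 5.4, 0.3],
  [[0.1, -0.55, 0], 5.4, 0.3],
  [[0.1, -0.55, 0], 5.4, 0.3],
])

```text
t: 13.35
tool_pos: [0.5615, 0.1073, 0.1691]
tcp_rot: [[-0.001, 1.0, 0.005], [1.0, 0.001, -0.001], [-0.001, 0.005, -1.0]]
contact_force: [2.1, -1.1, -0.3]
opening: 0.0256
grip_force: 1.9
```

```bash
python3 c.py .5645 .169
```

```text
r 0.061774649162969784 theta deg -2.746923618648011 tool theta 0.06812527986297634 [ 2.07620959 -1.11430794 -0.27458806] 13.35
```

Pushing a little further until the stop is felt.

Call:
step_arm([
  [[0, -0.15, 0], 0, 0.3],
  [[0, -0.15, 0], 0, 0.3],
  [[0, -0.1, 0], 0, 0.3],
  [[0, -0.1, 0], 0, 0.3],
  [[0, 0, 0], 0, 0.3],
  [[0, 0, 0], 0, 0.3],
  [[0, 0, 0], 0, 0.3],
  [[0, 0, 0], 0, 0.3],
])

```text
t: 14.35
tool_pos: [0.5609, 0.1072, 0.1695]
tcp_rot: [[-0.005, 1.0, 0.012], [1.0, 0.005, -0.0], [-0.001, 0.012, -1.0]]
contact_force: [13.4, -0.6, -7.6]
opening: 0.0255
grip_force: 6.5
```

```bash
python3 c.py .5645 .169
```

```text
r 0.06186396179498099 theta deg -3.3423633191269895 tool theta 0.2900304136664799 [13.38369743 -0.6322749  -7.58471456] 14.35
```

At the tight stop, with 13 N against it. I'll back off, lift clear and check.

Call:
step_arm([
  [[0, 0.5, 0], 0, 0.3],
  [[0, 0.4, 0], 0, 0.35],
  [[0, 0, -2], 0, 0.4],
  [[0, 0, -4], 0, 0.4],
  [[0, 0, -4], 0, 0.4],
  [[-3, 0, -4], 0, 0.4],
  [[-5, 0, 0], 0, 0.4],
  [[-5, 0, 0], 0, 0.4],
])

```text
t: 15.35
tool_pos: [0.5643, -0.0231, 0.3085]
tcp_rot: [[-0.006, 1.0, 0.002], [1.0, 0.006, -0.0], [-0.0, 0.002, -1.0]]
contact_force: [0.9, 0.2, -0.8]
opening: 0.0344
grip_force: 0.0
```

Call:
step_arm([
  [[-5, 0, 0], 0, 0.4],
  [[-5, 0, 0], 0, 0.4],
  [[-5, 0, 0], 0, 0.4],
  [[-5, 0, 0], 0, 0.4],
  [[-4, 0, 0], 0, 0.4],
  [[0, 0, 0], 0, 0.4],
  [[0, 0, 0], 0, 0.4],
  [[0, 0, 0], 0, 0.4],
])

```text
t: 16.35
tool_pos: [0.5655, -0.2608, 0.3076]
tcp_rot: [[-0.006, 1.0, 0.0], [1.0, 0.006, 0.0], [0.0, 0.0, -1.0]]
contact_force: [-0.9, 0.2, 0.0]
opening: 0.0338
grip_force: 0.0
```

Run:
```python
from h import *
from workcell import arm
import pickle
d=arm.get_image('top');pickle.dump(d,open('top2.pkl','wb'));im=d['color'][:,:,::-1]
a=cv2.resize(im[165:285,225:325],None,fx=4,fy=4,interpolation=cv2.INTER_CUBIC)
d=arm.get_image('scene');pickle.dump(d,open('scene2.pkl','wb'));im=d['color'][:,:,::-1]
b=cv2.resize(im[215:335,310:410],None,fx=4,fy=4,interpolation=cv2.INTER_CUBIC)
cv2.imwrite('pics/c2.png',np.hstack([a,b]))
```

```text
(no output)
```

View pics/c2.png

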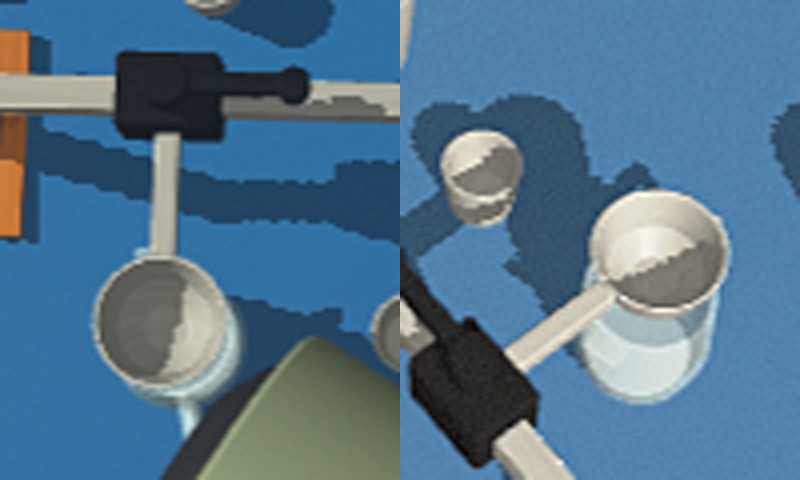

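The handle is back in line with the rail, with its tip at about (295,85) in the left half. The strainer is at (162,322) in the left half and (659,252) in the right half, over the jug.

Run:
```python
from h import *
import pickle
np.set_printoptions(precision=4,suppress=True)
T=pickle.load(open('top2.pkl','rb'));S=pickle.load(open('scene2.pkl','rb'))
f=lambda p,s,o:(np.array([p])+.5)/s-.5+o
print('top',onz(T,f((162,322),4,[225,165]),.137)[0],'scene',onz(S,f((259.5,252),4,[310,215]),.137)[0])
h=onz(T,f((170,84),4,[225,165]),.176)[0];b=onz(T,f((295,85),4,[225,165]),.173)[0];print(h,b,np.arctan2(b[0]-h[0],h[1]-b[1])+.0106)
# jug silhouette in scene, by hand-fitted limits: rim extreme points against prediction for candidate centre
S0=pickle.load(open('scene0.pkl','rb'));a=np.linspace(0,2*np.pi,73)
for c in [(.4333,.1688),(.4345,.171),(.437,.174)]:
    o=[]
    for z,r in((.085,.040),(0,.036)):
        q=(proj(S0,np.c_[c[0]+r*np.cos(a),c[1]+r*np.sin(a),a*0+z])-[225,185]+.5)*4-.5
        o+=[q.min(0).round(),q.max(0).round()]
    print(c,*o)
```

```text
top [0.4342 0.1706 0.137 ] scene [0.4359 0.1735 0.137 ]
[0.5618 0.166  0.176 ] [0.5629 0.0972 0.173 ] 0.025990884612044032
(0.4333, 0.1688) [518. 344.] [659. 470.] [515. 415.] [635. 524.]
(0.4345, 0.171) [519. 347.] [660. 475.] [516. 418.] [636. 528.]
(0.437, 0.174) [519. 353.] [661. 481.] [516. 424.] [636. 534.]
```

```bash
python3 -c "
from workcell import arm
print(arm.close_job())"
```

```text
the job is handed in; nothing more can be done
None
```

I handed the job in at about 16 s: the clamp was swung fully loose, the strainer slid to within about 4 mm of the jug's centre by camera measurement, and the clamp swung back to its tight stop (about 0.03 rad). The hand-in call did not say whether the run passed.

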